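Set the adjustable prop and pack the riser beside it to the same height

TASK

The adjustable steel prop has been left between two holes: press its head down until the sprung button pops out through the next hole and locks it. Then stack aluminium blocks, centred one on another, on the riser that stands beside the prop until the top is level with the prop's head, and no higher, so that a long workpiece can lie level across both. Leave the tape measure and the oil can where they are.

Things in the scene. Friction and masses are not known exactly. Their poses are not given: they have to be found in the camera images.
- prop: Adjustable prop, fixed to the bench. A 100 x 100 x 8 mm base plate with bolts carries an upright bright square outer tube, 40 mm wide and reaching 80 mm above the bench; in the face towards the robot (the prop's own -x) it has two 12 mm holes one above the other, 28 and 64 mm above the bench. Origin: centre of the underside, on the bench.
- prop_head (a point): Centre of the top face of the prop's flat square head plate (60 x 60 x 10 mm, steel), which sits on the darker 30 mm square inner tube, on the prop's vertical axis. Now about 109 to 120 mm above the bench; 96 mm (within 1.5 mm) when locked in the lower hole. Its z axis points up.
- prop_tube (a joint): How far the inner tube and head are pushed down (m): 0 with the button in the upper hole, 0.036 (within 0.0015) locked in the lower hole; it starts about midway and stays where it is left. Sliding it takes about 4 to 6 N, a slow press with a stop at 10 to 15 N is enough; once the button has popped out the tube is locked both ways and no normal push moves it on. It is the head's downward travel.
- prop_button (a joint): How far the 10 mm round sprung button on the inner tube is pressed in (m): 0 when popped out, standing 4 mm proud of the outer tube's face; about 0.008 while held in behind the wall between the holes. It points to the prop's own -x and pops out by itself at the hole.
- riser_low: Square steel riser block, 70 x 70 mm, 40 mm high, fixed to the bench. Origin: centre of the underside. One of the two risers, drawn anew each time, stands beside the prop (centres about 0.12 to 0.26 m apart, to the robot's left of it) and is the one to use; the other stands far off to the right, more than 0.5 m from the prop, and is not needed.
- riser_high: Square steel riser block, 70 x 70 mm, 68 mm high, fixed to the bench. Origin: centre of the underside. Otherwise as riser_low.
- spacer_1: Aluminium block with bored holes in its top, 40 (its own x) x 60 (its own y) x 28 mm high, 0.12 to 0.2 kg, lying flat on the bench. Origin: centre of the underside. The bench vice stands between the blocks and the prop: carried with the tool point 0.22 m above the bench they pass over it. The low riser needs two such blocks, the high riser one.
- spacer_2: A second block, the same as spacer_1.
- spacer_3: A third block, the same as spacer_1.
- tape_measure: Tape measure standing on the thin brown board on the bench, 42 x 84 x 68 mm; a bystander to leave alone. Origin: centre of the underside.
- oil_can: Small green oil can, 55 mm across, 151 mm high with its spout, standing on the bench (the near one; another stands out of reach at the back); a bystander to leave alone. Origin: centre of the underside.
Not all that is in view belongs to the job. Leave any orange look-alike of the spacer_2 alone.

How it is judged:
On the way, in this order (a step that is already met when the one before it is completed fails the run):
1. the prop is pressed down and its button has popped out through the lower hole (value of joint prop_button below 0.003 m and value of joint prop_tube between 0.033 and 0.039 m), for 0.2 s.
2. the block pile on the riser beside the prop is level with the prop's head (((horizontal distance between spacer_1 and riser_low below 0.02 m and horizontal distance between riser_low and prop_head below 0.3 m and angle between spacer_1's own z axis and vertical below 0.06 rad and z of spacer_1 in the frame of prop_head between -0.032 and -0.024 m) or (horizontal distance between spacer_1 and riser_high below 0.02 m and horizontal distance between riser_high and prop_head below 0.3 m and angle between spacer_1's own z axis and vertical below 0.06 rad and z of spacer_1 in the frame of prop_head between -0.032 and -0.024 m) or (horizontal distance between spacer_2 and riser_low below 0.02 m and horizontal distance between riser_low and prop_head below 0.3 m and angle between spacer_2's own z axis and vertical below 0.06 rad and z of spacer_2 in the frame of prop_head between -0.032 and -0.024 m) or (horizontal distance between spacer_2 and riser_high below 0.02 m and horizontal distance between riser_high and prop_head below 0.3 m and angle between spacer_2's own z axis and vertical below 0.06 rad and z of spacer_2 in the frame of prop_head between -0.032 and -0.024 m) or (horizontal distance between spacer_3 and riser_low below 0.02 m and horizontal distance between riser_low and prop_head below 0.3 m and angle between spacer_3's own z axis and vertical below 0.06 rad and z of spacer_3 in the frame of prop_head between -0.032 and -0.024 m) or (horizontal distance between spacer_3 and riser_high below 0.02 m and horizontal distance between riser_high and prop_head below 0.3 m and angle between spacer_3's own z axis and vertical below 0.06 rad and z of spacer_3 in the frame of prop_head between -0.032 and -0.024 m)) and z of each of spacer_1, spacer_2, spacer_3 in the frame of prop_head below -0.02 m), for 0.2 s.
At the end, for the whole second after the job is handed in: Prop locked in the lower hole (within 3 mm, button pressed in under 3 mm); on the riser beside it the top block lies flat (0.06 rad), within 20 mm of the riser's centre, its top within 4 mm of the head's level; no block higher than the head; blocks released and at rest (all of step 1 and all of step 2 and linear speed of each of spacer_1, spacer_2, spacer_3 below 0.02 m/s); the robot touches nothing.
It fails at once if the tape measure or the oil can was moved by more than 30 mm or tipped (distance of any of tape_measure, oil_can from where it was at the start of the episode above 0.03 m or angle between any of tape_measure, oil_can's own z axis and vertical above 0.5 rad).
It also fails if it takes over 72 s, if anything falls off the work surface, if the arm or the gripper's body presses on something with over 40 N, if the wrist force passes 120 N, or if a joint passes its speed limit or range.

ROBOT

A 6-joint arm with a two-finger parallel gripper is mounted at the origin on a cart in front of the work surface, level with it; the furniture and walls round the work are solid. World frame = base frame: x ahead of the robot, y to its left, z up, the work surface at z = 0. Lengths are in m, angles in rad, forces in N, time in s.
With the tool pointing down it reaches from about 0.375 to 0.975 m from the base axis. Payload 3.8 kg.
Tool frame: the origin (TCP) lies between the finger pads, 19 mm behind the fingertips; this is the grasp point; z points along the fingers, y is the line along which they close (so a half turn about z gives the same grasp; the last joint's range is limited). The gripper opens to 85 mm and grips with 20 to 120 N. Pads are 22 mm wide; open, the fingers measure 114 mm over their backs; the gripper's body (76 mm by 85 mm) begins 54 mm behind the grasp point. The pads swing forward as they close: fully open they stand 13 mm farther back than shut.
Start: joints at [-0.037, 0.264, 1.604, -0, 1.274, -0.037], TCP at [0.675, -0, 0.25] pointing down, gripper open.
Joint ranges: [-2.63, 2.63], [-0.94, 2.18], [0.31, 2.57], [-1.31, 4.45], [0, 2.66], [-2.55, 2.55]. Speed limits (rad/s): [2.57, 2.57, 3.14, 3.14, 3.14, 3.14].

INTERFACE

Orientations are given as a rotation vector (axis times angle).
In Python, from workcell import readout, read_camera, finish_job gives the robot as it stands.
- The arm moves only by the tool jog_arm, never from a script. Its argument "deltas" is one flat list of numbers, 7 for each row, row after row: the shift along the tool's x, y, z in m, then the turn, a rotation vector about the tool's x, y, z in degrees, then the gripper command: -1 is shut, 1 is fully open, values between are in proportion. A call has 1 to 8 rows; each row is the pose to reach, as a shift and turn from the pose commanded when the call began, along the tool's axes at that moment; what a row does not reach only later rows make up. A row lasts 1/10 s, in which the tool goes at most 50 mm and 8.59 degrees, less where a joint would pass 70% of its speed; a pose out of reach is approached as far as the arm can. A call with a gripper value outside its range is refused whole. The fingers move at their own pace and stop on an object; "squeeze" is the grip in N (left out, the last holds). Time passes only in rows, so rows that repeat a pose let the fingers close. It gives the time, the measured TCP pose, the force, the opening and the grip force at its end, in the units of the state.
- readout.read_state(): the state, without advancing time (a new reading comes with each control period).
- read_camera(name): name is "scene" or "side" or "wrist"; returns a dict with "color" (400x640x3 uint8, blue, green, red), "fx", "fy", "cx", "cy" (pixels), "dist" ([k1, k2, p1, p2, k3] as OpenCV has them; the pictures are not rectified), "origin" and "attitude" of the camera in the world. Camera axes: x right, y down, z forward; pixel columns grow to the right and rows downward; lengths in m; the calibration is good to about 2 mm. A picture is of the moment at which its call begins. There is no depth.
- finish_job(): hands the job in; it is judged then, once.
The state is a dict: "time": time; "q": joint angles; "joint_vel": joint speeds; "joint_torque": joint torques, N m; "tool_pos": TCP position; "tcp_rot": TCP orientation; "wrist_force": force on the tool from outside, world axes, zero at the start; "torque": the same for the moment, N m; "width": opening from 0.0 (shut) to 1.0 (fully open); "grip_force": force on a finger pad.
Only numpy, scipy, OpenCV 4.12 (cv2) and the standard library are available. Lean on these libraries where they do the work, as an engineer would, in place of code of your own. Each camera call takes 0.05 s, during which the arm holds its last target. There are 200 camera calls.

## Working session

There is one attempt and no reset: what is moved stays moved. The work goes in short steps, Python scripts to look and compute and a tool call to move; the robot and the scene stay as the last step left them, time stands still between calls to the robot, and variables do not carry over. Pictures are saved under pics/ and viewed, at most 10 in all, crops included, and the job is handed in when it is done.

Besides the shell and the picture viewer there is one more tool, called as name(argument=value, ...) on one line, values as JSON. jog_arm: Moves the arm, as the interface text tells. Its arguments: {"type":"object","properties":{"deltas":{"type":"array"},"squeeze":{"type":"number"}},"required":["deltas"]}

```bash
mkdir -p pics; ls
cat > h.py <<'E'
import numpy as np, cv2
from scipy.spatial.transform import Rotation as R
from workcell import readout, read_camera, finish_job
def att(c):
    a=np.array(c["attitude"],float)
    return a if a.shape==(3,3) else (R.from_rotvec(a).as_matrix() if a.size==3 else R.from_quat(a).as_matrix())
def ray(c,px):
    K=np.array([[c["fx"],0,c["cx"]],[0,c["fy"],c["cy"]],[0,0,1.]])
    u=cv2.undistortPoints(np.array(px,float).reshape(-1,1,2),K,np.array(c["dist"],float)).reshape(-1,2)
    return np.c_[u,np.ones(len(u))]@att(c).T
def onz(c,px,z):
    d=ray(c,px);o=np.array(c["origin"]);return o+d*((z-o[2])/d[:,2])[:,None]
def proj(c,P):
    K=np.array([[c["fx"],0,c["cx"]],[0,c["fy"],c["cy"]],[0,0,1.]])
    Rm=att(c);rv=cv2.Rodrigues(Rm.T)[0];t=-Rm.T@np.array(c["origin"])
    return cv2.projectPoints(np.array(P,float).reshape(-1,1,3),rv,t,K,np.array(c["dist"],float))[0].reshape(-1,2)
def save(c,n): np.savez("pics/"+n,**c); cv2.imwrite("pics/"+n+".png",c["color"])
def load(n): return dict(np.load("pics/"+n+".npz"))
E
python3 - <<'E'
from h import *
for n in("scene","side","wrist"):
    c=read_camera(n);save(c,n+"0");print(n,c["origin"],c["attitude"],c["fx"])
print(readout.read_state())
E
```

```text
pics
scene [ 0.05082396 -0.86796626  0.73747792] [-2.05663892  0.58466099 -0.3626724 ] 373.84247164530524
side [-0.04967751  1.5101358   0.78988611] [-0.50143805  2.39320098 -1.5841721 ] 466.56759052199624
wrist [0.67402243 0.07874598 0.37123577] [ 2.83034149e+00  1.51425115e-03 -3.24663153e-03] 298.0089736082413
{'time': 0.15, 'q': array([-3.69013493e-02,  2.64603987e-01,  1.60512508e+00, -2.14965455e-06,
        1.27368541e+00, -3.69060732e-02]), 'joint_vel': array([ 0.00187862, -0.00229658, -0.0041563 , -0.00011287, -0.00219054,
       -0.00037923]), 'joint_torque': array([-4.44535381e-04, -5.15905774e+01, -3.67958951e+01, -2.06692371e-04,
        8.09489022e-03,  2.50629785e-05]), 'tool_pos': array([6.74439740e-01, 1.72470119e-05, 2.48896905e-01]), 'tcp_rot': array([-2.22049218e+00, -2.22050407e+00,  1.94904706e-03]), 'wrist_force': array([0.26508214, 0.03381614, 0.28665584]), 'torque': array([ 0.03293671,  0.04888446, -0.01780517]), 'grip_force': 0.0, 'width': 0.9987692541528562}
```

View pics/scene0.png

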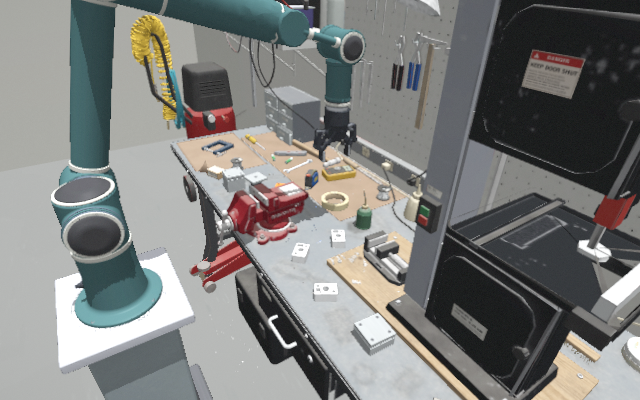

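View pics/side0.png

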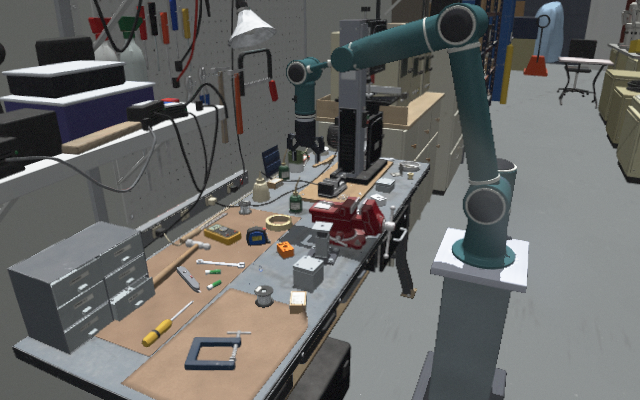

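The scene view shows three pale blocks at about (301,252), (338,238) and (325,291). The spare riser is at (374,333), the vice at (265,205), and the riser and prop are near (233,179) and (258,184). The side view shows the riser at (308,272), the prop at (322,240) and an orange look-alike at (286,249). I'll check these in a close crop.

Run:
```python
from h import *
s=load("scene0");d=load("side0")
a=cv2.resize(s["color"][150:310,200:360],(400,400),interpolation=cv2.INTER_CUBIC)
b=cv2.resize(d["color"][210:310,260:360],(400,400),interpolation=cv2.INTER_CUBIC)
cv2.imwrite("pics/crop1.png",np.hstack([a,b]))
print(onz(s,[[301,252],[338,238],[325,291]],.028),onz(s,[[374,333]],.06))
print(onz(s,[[233,173],[258,180],[364,215],[312,180]],.08))
```

```text
[[ 0.48717677 -0.11742969  0.028     ]
 [ 0.62139678 -0.11730125  0.028     ]
 [ 0.46062487 -0.28761844  0.028     ]] [[ 0.46457106 -0.47760364  0.06      ]]
[[ 0.4694091   0.36580603  0.08      ]
 [ 0.52789571  0.26735272  0.08      ]
 [ 0.72091777 -0.11538416  0.08      ]
 [ 0.70039421  0.16810029  0.08      ]]
```

View pics/crop1.png

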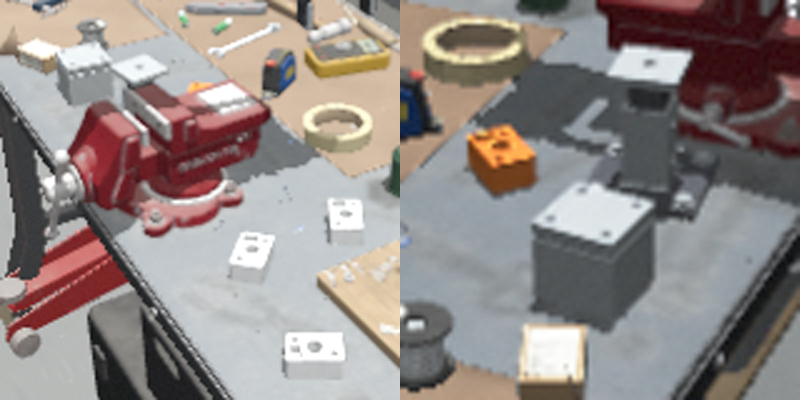

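```bash
cat >> h.py <<'E'
def tri(c1,p1,c2,p2):
    o1,o2=np.array(c1["origin"]),np.array(c2["origin"]);d1,d2=ray(c1,[p1])[0],ray(c2,[p2])[0]
    t=np.linalg.lstsq(np.c_[d1,-d2],o2-o1,rcond=None)[0]
    a,b=o1+t[0]*d1,o2+t[1]*d2
    return (a+b)/2,np.linalg.norm(a-b)
def blobs(c,z,roi,thr=190,lo=60,hi=4000):
    x0,y0,x1,y1=roi;g=c["color"];m=np.zeros(g.shape[:2],np.uint8)
    m[y0:y1,x0:x1]=((g.min(2)>thr)[y0:y1,x0:x1])*255
    m=cv2.morphologyEx(m,cv2.MORPH_CLOSE,np.ones((3,3)))
    out=[]
    for k in cv2.findContours(m,cv2.RETR_EXTERNAL,cv2.CHAIN_APPROX_NONE)[0]:
        if lo<cv2.contourArea(k)<hi:
            k=cv2.convexHull(k).reshape(-1,2)
            P=onz(c,k,z)[:,:2].astype(np.float32)*1000
            r=cv2.minAreaRect(P);bx=cv2.boxPoints(r);e=[bx[1]-bx[0],bx[2]-bx[1]];l=max(e,key=np.linalg.norm)
            out.append((k.mean(0).round(),np.round(np.array(r[0])/1000,4),np.round(r[1],1),round(float(np.degrees(np.arctan2(l[1],l[0]))%180),1)))
    return out
E
python3 - <<'E'
from h import *
s=load("scene0");d=load("side0")
print("riser",tri(s,[233.2,172.4],d,[308,262.7]));print("head",tri(s,[255.2,177.2],d,[323,225.5]))
for i in blobs(s,.028,(280,220,350,305),175,30):print(i)
print(onz(d,[[308,262.7]],.068),onz(d,[[308,262.7]],.04))
E
```

```text
riser (array([0.48072589, 0.39767134, 0.06498328]), np.float64(0.0013446653394930713))
head (array([0.50267478, 0.23283966, 0.11324115]), np.float64(0.00208861149884618))
[[0.47768992 0.40286956 0.068     ]] [[0.49814507 0.35992171 0.04      ]]
```

Located: the riser is at (0.479,0.400) with its top at about 65 mm, so it is the high riser and needs one block. The prop head is at (0.503,0.233). Lookalikes: the orange block at side (286,249) and the wooden block at side (298,300), which I'm leaving alone. The candidates are the white bored blocks in the scene view at (301,252), (338,238) and (325,291). Next I go above the prop with the gripper shut.

jog_arm(deltas=[0.04,-0.029,0,0,0,0,-1,0.078,-0.057,0,0,0,0,-1,0.116,-0.086,0,0,0,0,-1,0.155,-0.115,0,0,0,0,-1,0.194,-0.143,0,0,0,0,-1,0.233,-0.172,0,0,0,0,-1,0.233,-0.172,0,0,0,0,-1,0.233,-0.172,0,0,0,0,-1], squeeze=40)

```text
time: 0.95
tool_pos: [0.5023, 0.2338, 0.2499]
tcp_rot: [2.218, 2.224, -0.0]
wrist_force: [0.3, -0.4, 0.2]
width: 0.0
grip_force: 0.0
```

Run:
```python
from h import *
c=read_camera("wrist");save(c,"w1")
s=readout.read_state();print(s["tool_pos"],s["width"],s["time"],proj(c,[[.503,.233,.113],[.479,.4,.068]]))
s=load("scene0")["color"];print(s[252,298:305],s[245,295:300])
```

```text
[0.5030185  0.23293742 0.24987996] 4.489912508366961e-05 1.0 [[320.71719325 193.89311659]
 [294.5776712    0.39307188]]
[[255 255 255]
 [255 255 255]
 [255 255 255]
 [255 255 255]
 [255 255 255]
 [255 255 255]
 [255 255 255]] [[236 234 231]
 [255 255 255]
 [234 234 233]
 [191 191 189]
 [187 188 185]]
```

View pics/w1.png

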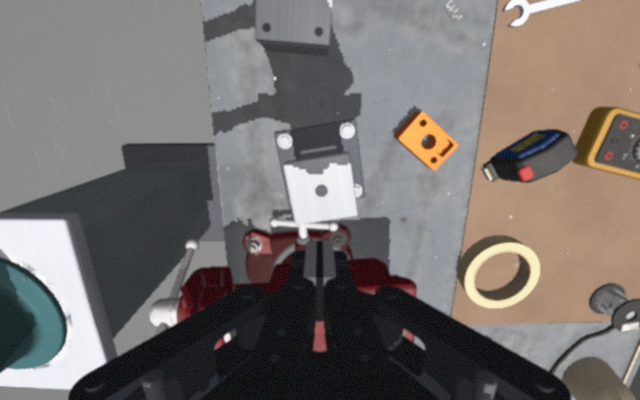

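The head plate centre is at (321,191) against a predicted (321,194), so the estimate holds. The orange look-alike is at (428,140) and the vice lies just below the head in the image. I'll check clearance to the vice before descending.

Run:
```python
from h import *
s=load("scene0");d=load("side0");w=load("w1")
print(onz(s,[[251,184],[263,182],[281,190]],.17))
print(onz(w,[[247,242],[305,222],[342,240]],.10),onz(w,[[247,242],[305,222],[342,240]],.16))
print("head",onz(w,[[321,191]],.115))
a=cv2.resize(d["color"][180:280,270:400],(780,600),interpolation=cv2.INTER_CUBIC)
cv2.imwrite("pics/crop2.png",a)
```

```text
[[0.43279879 0.0987754  0.17      ]
 [0.47061683 0.09199027 0.17      ]
 [0.49607427 0.01868338 0.17      ]]
[[0.42886118 0.17790321 0.1       ]
 [0.48773622 0.19997378 0.1       ]
 [0.52474992 0.18056051 0.1       ]] [[0.44484826 0.20758018 0.16      ]
 [0.4907501  0.22478748 0.16      ]
 [0.51960778 0.20965195 0.16      ]]
head [[0.50322829 0.23633899 0.115     ]]
```

View pics/crop2.png

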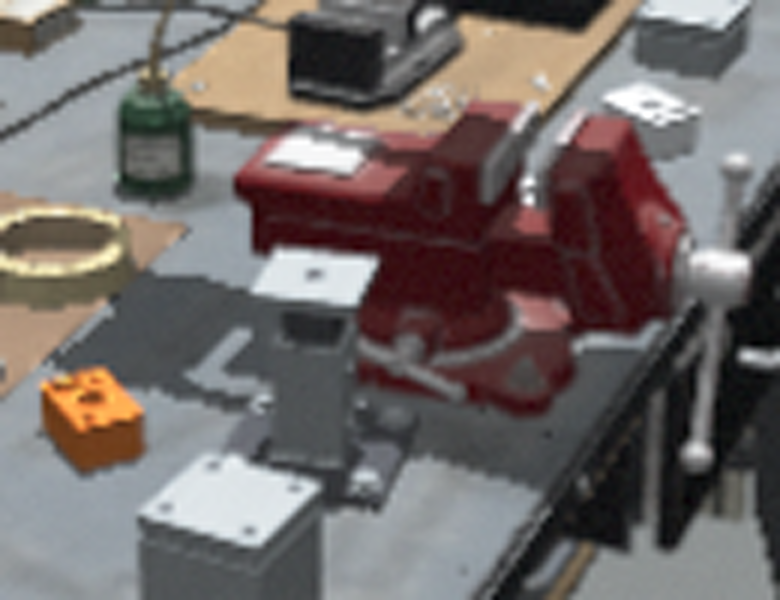

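The crop shows the tall vice jaws well behind the prop and only its low lock handle nearby, so there is clearance. Descending.

jog_arm(deltas=[0.001,0,0.04,0,0,0,-1,0.002,0,0.08,0,0,0,-1,0.002,0,0.1,0,0,0,-1,0.002,0,0.106,0,0,0,-1,0.002,0,0.11,0,0,0,-1,0.002,0,0.113,0,0,0,-1,0.002,0,0.116,0,0,0,-1,0.002,0,0.119,0,0,0,-1])

```text
time: 1.8
tool_pos: [0.5044, 0.2352, 0.1327]
tcp_rot: [2.221, 2.22, 0.004]
wrist_force: [-1.3, -1.7, 6.9]
width: -0.001
grip_force: 3.2
```

jog_arm(deltas=[0,0,0.002,0,0,0,-1,0,0,0.004,0,0,0,-1,0,0,0.006,0,0,0,-1,0,0,0.008,0,0,0,-1,0,0,0.01,0,0,0,-1,0,0,0.012,0,0,0,-1])

```text
time: 2.4
tool_pos: [0.5044, 0.2353, 0.1211]
tcp_rot: [2.22, 2.221, 0.004]
wrist_force: [-1.3, -1.0, 6.5]
width: -0.001
grip_force: 3.2
```

jog_arm(deltas=[0,0,0.002,0,0,0,-1,0,0,0.0035,0,0,0,-1,0,0,0.005,0,0,0,-1,0,0,0.006,0,0,0,-1])

```text
time: 2.8
tool_pos: [0.5043, 0.2353, 0.1143]
tcp_rot: [2.22, 2.221, 0.004]
wrist_force: [1.8, -1.4, 1.8]
width: 0.001
grip_force: 1.1
```

jog_arm(deltas=[0,0,0.001,0,0,0,-1,0,0,0.002,0,0,0,-1,0,0,0.002,0,0,0,-1])

```text
time: 3.1
tool_pos: [0.5042, 0.2354, 0.1131]
tcp_rot: [2.22, 2.221, 0.004]
wrist_force: [-1.6, -3.1, 11.6]
width: 0.002
grip_force: 5.5
```

jog_arm(deltas=[0,0,0.0005,0,0,0,-1,0,0,0.0005,0,0,0,-1,0,0,-0.02,0,0,0,-1,0,0,-0.06,0,0,0,-1,0,0,-0.107,0,0,0,-1,0,0,-0.107,0,0,0,-1])

```text
time: 3.7
tool_pos: [0.507, 0.237, 0.2256]
tcp_rot: [2.218, 2.218, 0.019]
wrist_force: [0.2, 0.3, 1.1]
width: 0.004
grip_force: 0.0
```

Run:
```python
from h import *
w=read_camera("wrist");save(w,"w2");d=read_camera("side");save(d,"d2")
print(readout.read_state()["tool_pos"])
for z in(.096,.115):print(z,[b for b in blobs(w,z,(270,130,370,235),200,300,6000)])
for i in blobs(w,.068,(240,0,340,60),130,300,9000):print("riser",i)
a=cv2.resize(d["color"][215:265,300:360],(600,500),interpolation=cv2.INTER_CUBIC)
cv2.imwrite("pics/crop3.png",a)
s=read_camera("scene");save(s,"s2")
for i in blobs(s,.028,(280,220,350,305),215,20):print(i)
```

```text
[0.50372536 0.23561227 0.21960363]
0.096 [(array([317., 200.]), array([0.5077, 0.2366]), array([68.6, 56.5]), 6.1)]
0.115 [(array([317., 200.]), array([0.5075, 0.2425]), array([63.5, 52.2]), 6.1)]
riser (array([288.,  25.]), array([0.4868, 0.3752]), array([76.6, 45.2]), 0.1)
(array([326., 289.]), array([ 0.4669, -0.2804]), array([40.3, 61. ]), 148.8)
(array([301., 250.]), array([ 0.4919, -0.105 ]), array([64. , 42.1]), 44.8)
(array([337., 234.]), array([ 0.63  , -0.1038]), array([63.6, 42.4]), 58.0)
```

View pics/crop3.png

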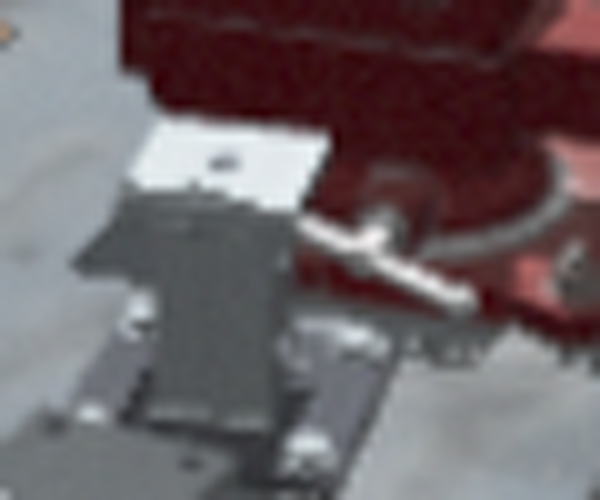

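The crop shows the head lowered and the button standing out of the lower hole at crop pixel (288,350), so the prop is locked. I'll take the clear block at (0.467,-0.280), long axis at 149°, moving over it while opening the gripper.

jog_arm(deltas=[-0.04,-0.003,-0.03,0,0,0,-1,-0.088,-0.006,-0.03,0,0,0,-1,-0.136,-0.01,-0.03,0,0,0,-1,-0.184,-0.014,-0.03,0,0,0,-1,-0.232,-0.018,-0.03,0,0,0,-1,-0.28,-0.022,-0.03,0,0,0,-1,-0.328,-0.026,-0.03,0,0,0,-1,-0.376,-0.03,-0.03,0,0,0,-1])

```text
time: 4.65
tool_pos: [0.4711, -0.1422, 0.2455]
tcp_rot: [-2.219, -2.219, 0.002]
wrist_force: [1.1, 0.4, -0.2]
width: 0.002
grip_force: 0.0
```

jog_arm(deltas=[-0.04,-0.002,0.01,0,0,-8,0.5,-0.08,-0.004,0.02,0,0,-16,0.5,-0.12,-0.006,0.03,0,0,-24,0.5,-0.14,-0.007,0.04,0,0,-32,0.5,-0.14,-0.007,0.05,0,0,-40,0.5,-0.14,-0.007,0.05,0,0,-48,0.5,-0.14,-0.007,0.05,0,0,-56,0.5,-0.14,-0.007,0.05,0,0,-59,0.5])

```text
time: 5.45
tool_pos: [0.4644, -0.28, 0.1948]
tcp_rot: [-0.833, -3.024, -0.003]
wrist_force: [0.3, 0.4, -0.8]
width: 0.746
grip_force: 0.0
```

jog_arm(deltas=[0,0,0,0,0,0,0.5,0,0,0,0,0,0,0.5])

```text
time: 5.65
tool_pos: [0.4651, -0.2803, 0.1961]
tcp_rot: [-0.841, -3.024, -0.002]
wrist_force: [-0.5, -0.1, 0.5]
width: 0.753
grip_force: 0.0
```

Run:
```python
from h import *
w=read_camera("wrist");save(w,"w3");s=readout.read_state()
Rm=R.from_rotvec(s["tcp_rot"]).as_matrix();print(s["tool_pos"],s["time"],"y ang",np.degrees(np.arctan2(Rm[1,1],Rm[0,1])),proj(w,[[.467,-.28,.028]]))
for t in(180,215):
  for i in blobs(w,.028,(0,0,640,300),t,800,20000):print(t,i)
```

```text
[ 0.46529586 -0.28045045  0.19657741] 5.7 y ang 58.93228609580303 [[320.52484359 186.57906173]]
180 (array([186., 273.]), array([ 0.4802, -0.4617]), array([71.9, 52.2]), 86.3)
180 (array([541., 229.]), array([ 0.6273, -0.1045]), array([61.5, 41. ]), 58.5)
180 (array([319., 187.]), array([ 0.4658, -0.2796]), array([41.9, 59.9]), 150.2)
180 (array([505., 119.]), array([ 0.4983, -0.097 ]), array([37.5, 41.1]), 135.4)
215 (array([190., 271.]), array([ 0.4802, -0.4612]), array([68.5, 50.2]), 86.3)
215 (array([535., 227.]), array([ 0.6267, -0.1044]), array([60.3, 39.8]), 58.5)
215 (array([316., 186.]), array([ 0.467 , -0.2803]), array([40. , 55.1]), 150.2)
215 (array([506., 120.]), array([ 0.4987, -0.0969]), array([35.9, 40.2]), 136.2)
```

View pics/w3.png

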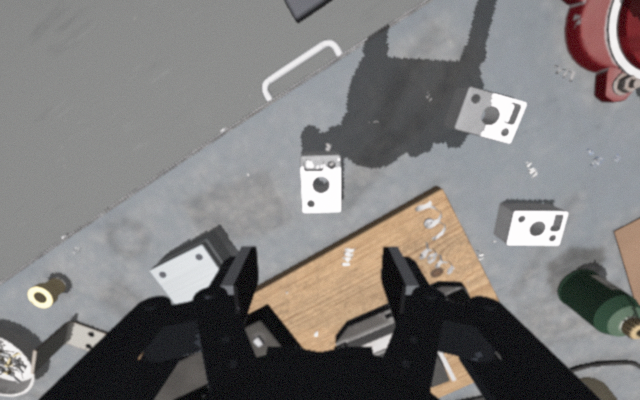

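The chosen block is at (321,184), squarely between the fingers and within about 1 mm and 1.5° of the gripper's alignment. Descending to grip.

jog_arm(deltas=[0,0,0.045,0,0,-1,0.5,0.001,0,0.09,0,0,-1,0.5,0.001,0,0.13,0,0,-1,0.5,0.001,0,0.155,0,0,-1,0.5,0.001,0,0.168,0,0,-1,0.5,0.001,0,0.172,0,0,-1,0.5,0.001,0,0.172,0,0,-1,0.5])

```text
time: 6.4
tool_pos: [0.4655, -0.2807, 0.0263]
tcp_rot: [0.813, 3.034, -0.0]
wrist_force: [0.9, -0.7, -0.1]
width: 0.748
grip_force: 0.0
```

jog_arm(deltas=[0,0,0,0,0,0,-0.2,0,0,0,0,0,0,-0.5,0,0,0,0,0,0,-1,0,0,0,0,0,0,-1,0,0,0,0,0,0,-1,0,0,0,0,0,0,-1,0,0,0,0,0,0,-1], squeeze=50)

```text
time: 7.1
tool_pos: [0.4669, -0.2816, 0.0282]
tcp_rot: [0.812, 3.031, -0.002]
wrist_force: [0.7, 0.8, 6.8]
width: 0.455
grip_force: 52.9
```

jog_arm(deltas=[0,0,-0.01,0,0,0,-1,0,0,-0.05,0,0,0,-1,0,0,-0.095,0,0,8,-1,0,0,-0.14,0,0,16,-1,0,0,-0.185,0,0,24,-1,0,0,-0.22,0,0,32,-1,0,0,-0.23,0,0,40,-1,0,0,-0.23,0,0,48,-1])

```text
time: 7.9
tool_pos: [0.4661, -0.2812, 0.26]
tcp_rot: [1.98, 2.431, 0.001]
wrist_force: [0.2, 0.1, -1.6]
width: 0.453
grip_force: 52.1
```

jog_arm(deltas=[0,0,0,0,0,6,-1,0,0,0,0,0,12,-1,0,0,0,0,0,12,-1])

```text
time: 8.2
tool_pos: [0.4645, -0.2801, 0.256]
tcp_rot: [-2.221, -2.221, 0.0]
wrist_force: [0.1, -0.7, -2.0]
width: 0.455
grip_force: 52.1
```

jog_arm(deltas=[0.03,0,0,0,0,0,-1,0.075,0,0,0,0,0,-1,0.12,0,0,0,0,0,-1,0.165,0,0,0,0,0,-1,0.21,0,0,0,0,0,-1,0.255,0,0,0,0,0,-1,0.3,0,0,0,0,0,-1,0.345,0,0,0,0,0,-1])

```text
time: 9.0
tool_pos: [0.4644, 0.0662, 0.2562]
tcp_rot: [2.218, 2.224, 0.0]
wrist_force: [2.1, 0.2, -2.5]
width: 0.459
grip_force: 52.0
```

jog_arm(deltas=[0.045,0.002,0,0,0,0,-1,0.09,0.004,0,0,0,0,-1,0.135,0.006,0,0,0,0,-1,0.18,0.008,0,0,0,0,-1,0.225,0.01,0,0,0,0,-1,0.27,0.012,0,0,0,0,-1,0.31,0.013,0,0,0,0,-1,0.335,0.013,0,0,0,0,-1])

```text
time: 9.8
tool_pos: [0.4774, 0.4022, 0.2557]
tcp_rot: [-2.216, -2.226, 0.0]
wrist_force: [1.0, -0.6, -1.3]
width: 0.456
grip_force: 52.0
```

jog_arm(deltas=[0,0,0,0,0,0,-1,0,0,0,0,0,0,-1,0,0,0,0,0,0,-1])

```text
time: 10.1
tool_pos: [0.478, 0.3985, 0.2557]
tcp_rot: [2.221, 2.222, -0.002]
wrist_force: [-0.2, -0.3, -1.4]
width: 0.454
grip_force: 52.0
```

Run:
```python
from h import *
w=read_camera("wrist");save(w,"w4");s=readout.read_state()
print(s["tool_pos"],s["time"],s["grip_force"],proj(w,[[.479,.4,.068]]))
for t in(130,160,190):
  for i in blobs(w,.068,(200,80,420,250),t,800,20000):print(t,i)
```

```text
[0.4780888  0.39829299 0.25588396] 10.15 52.00210154056549 [[320.94227734 177.77794722]]
160 (array([288., 177.]), array([0.4895, 0.3851]), array([201.4, 140.1]), 0.1)
160 (array([377., 110.]), array([0.5425, 0.4619]), array([77.9, 72.6]), 0.4)
160 (array([250., 101.]), array([0.4102, 0.4771]), array([41.9, 45.1]), 179.8)
190 (array([322., 167.]), array([0.4788, 0.4079]), array([73.5, 52. ]), 0.1)
```

View pics/w4.png

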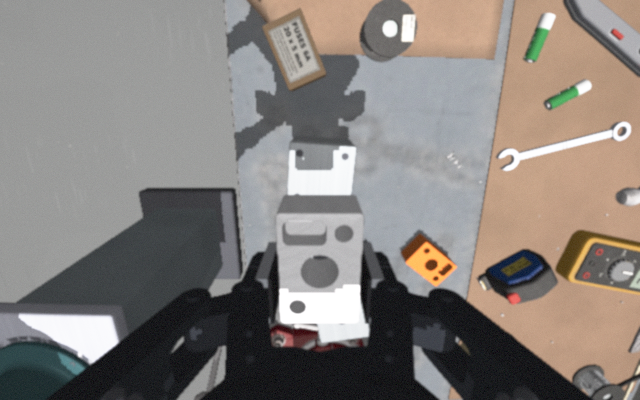

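The picture shows the gripped block above the riser. The riser's far top edge runs along row 142, columns 289–355, which puts its centre at about (0.479,0.401), as expected. Lowering.

jog_arm(deltas=[0.002,0.001,0.04,0,0,0,-1,0.002,0.001,0.085,0,0,0,-1,0.002,0.001,0.12,0,0,0,-1,0.002,0.001,0.14,0,0,0,-1,0.002,0.001,0.149,0,0,0,-1,0.002,0.001,0.153,0,0,0,-1,0.002,0.001,0.155,0,0,0,-1,0.002,0.001,0.155,0,0,0,-1])

```text
time: 10.95
tool_pos: [0.4802, 0.402, 0.1026]
tcp_rot: [2.222, 2.221, 0.004]
wrist_force: [0.7, 0.2, -2.0]
width: 0.455
grip_force: 51.9
```

jog_arm(deltas=[0,0,0.002,0,0,0,-1,0,0,0.004,0,0,0,-1,0,0,0.005,0,0,0,-1,0,0,0.005,0,0,0,-1])

```text
time: 11.35
tool_pos: [0.4793, 0.4017, 0.0963]
tcp_rot: [2.221, 2.222, 0.001]
wrist_force: [0.5, 0.2, -1.1]
width: 0.456
grip_force: 52.1
```

jog_arm(deltas=[0,0,0.001,0,0,0,-1,0,0,0.002,0,0,0,-1,0,0,0.003,0,0,0,-1,0,0,0.003,0,0,0,-1])

```text
time: 11.75
tool_pos: [0.4793, 0.4018, 0.0962]
tcp_rot: [2.221, 2.222, 0.001]
wrist_force: [-5.1, -4.1, 14.9]
width: 0.454
grip_force: 54.0
```

Contact made. Easing off, then releasing and retreating straight up.

jog_arm(deltas=[0,0,-0.0015,0,0,0,-1,0,0,-0.002,0,0,0,-0.05,0,0,-0.002,0,0,0,0.2,0,0,-0.002,0,0,0,0.6,0,0,-0.002,0,0,0,0.6,0,0,-0.002,0,0,0,0.6])

```text
time: 12.35
tool_pos: [0.4791, 0.4014, 0.0947]
tcp_rot: [-2.221, -2.221, 0.001]
wrist_force: [0.3, 0.9, -0.2]
width: 0.804
grip_force: 0.0
```

jog_arm(deltas=[0,0,-0.01,0,0,0,0.6,0,0,-0.03,0,0,0,0.6,0,0,-0.07,0,0,0,0.6,-0.03,0,-0.11,0,0,0,0.6,-0.07,0,-0.15,0,0,0,0.6,-0.1,0,-0.15,0,0,0,0.6,-0.12,0,-0.15,0,0,0,0.6,-0.12,0,-0.15,0,0,0,0.6])

```text
time: 13.15
tool_pos: [0.4795, 0.2795, 0.2466]
tcp_rot: [2.223, 2.218, 0.003]
wrist_force: [0.1, 1.0, -0.0]
width: 0.798
grip_force: 0.0
```

Run:
```python
from h import *
w=read_camera("wrist");d=read_camera("side");save(w,"w5");save(d,"d5");s=readout.read_state()
print(s["tool_pos"],s["time"],s["wrist_force"])
a=cv2.resize(d["color"][210:300,280:370],(380,380),interpolation=cv2.INTER_CUBIC)
b=cv2.resize(w["color"][0:250,180:430],(380,380),interpolation=cv2.INTER_CUBIC)
cv2.imwrite("pics/fin.png",np.hstack([a,b]))
print(blobs(w,.096,(230,0,400,250),200,500,20000))
```

```text
[0.47929972 0.2815664  0.24563135] 13.25 [-0.1933949   0.60390879 -0.91203813]
[(array([341., 221.]), array([0.5022, 0.2431]), array([54.7, 68.8]), 179.8), (array([330.,  45.]), array([0.4855, 0.4041]), array([59.6, 50.9]), 88.7)]
```

View pics/fin.png

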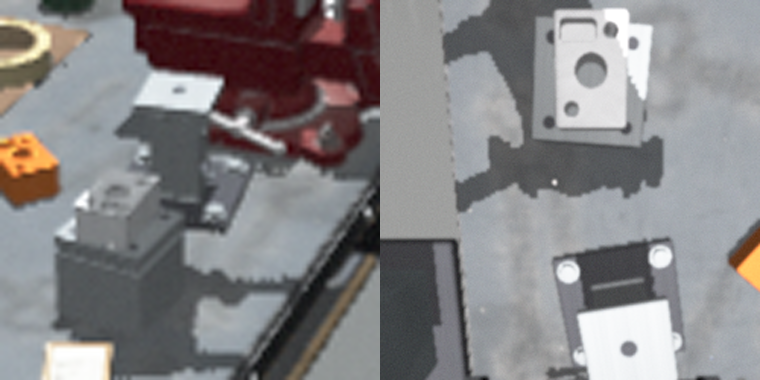

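The final crop shows the block flat and well centred on the high riser (about (590,70) against a riser centre of about (592,78)). The prop head is still down and the gripper is clear. Handing in.

```bash
python3 -c "from h import *; print(finish_job())"
```

```text
the job is handed in; nothing more can be done
None
```

I pressed the prop down until its button locked in the lower hole, set one block centred on the high riser beside it, and handed the job in at about 13 s; the hand-in gave no verdict, but by design block and head are both level at 96 mm, and the pictures agree.

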